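Clamp a brass test slug with a tab-lock knob

TASK

Take the brass slug from the blue tray and stand it in the clamping fixture between the jaw and the V anvil. Then pinch both red release tabs of the black knob, turn the knob clockwise (seen from above) until the sprung jaw holds the slug in the V with about 12 newtons (6 to 20; never more than 25), and let go so that the tabs spring back out and lock it. Leave the other things where they are.

Things in the scene. Friction and masses are not known exactly. Their poses are not given: they have to be found in the camera images.
- slug_brass: Brass cylinder standing upright in the tray, 30 mm diameter, 60 mm tall, about 0.35 kg; the tray has a 14 mm rim, 90 mm apart, and its slugs stand some 80 mm apart. Origin: centre of its underside; z up its axis.
- bay (a point): Where to stand the slug: on the bed (14 mm above the table) between jaw and V anvil. +y runs along the jaw line from jaw to anvil, x level across it, z up. The slug's centre fits here within 4 mm along y and 6 mm along x; the V then centres it. Jaw and V stand 26 mm above the bed: hold the slug's upper half, fingers closing along x. Clamped, its centre ends 4 to 8 mm to +y.
- clamp: Bolted-down fixture, plate 100 by 235 mm, 14 mm thick. Origin: on the table; y as for the bay, which is at y = +54 mm; the knob's axis at y = -75 mm on a cream housing 84 by 80 mm, top at 44 mm; knob skirt 66 mm diameter, top at 60 mm. The steel V anvil, 56 mm wide, at the +y end has been preset anywhere within 4 mm along y; it stays there.
- knob_grip (a point): On the knob's vertical axis, 84 mm above the table: a good TCP height for pinching the tabs. It turns with the knob: y points from tab_b to tab_a (fingers close along y), z up. The tabs are red upright paddles, 22 mm wide, 6 mm thick, from 61 to 91 mm above the table, 52 mm over their outer faces when out, 42 mm fully in. The black block between them rises to 83 mm.
- knob (a joint): Turn of the knob, rad, clockwise from above: 0 (jaw open) to 1.7; starts at 0 to 0.15. Each rad moves the jaw 12 mm to the anvil: a jaw force F shows as a torque of 0.012 m x F; friction is slight. It turns only with both tabs in; let out, they drop into a ring of teeth every 0.105 rad, so F then shifts by up to 4 N. The jaw touches 0.6 to 1.2 rad after the start; 12 N is 0.25 rad more.
- tab_a (a joint): How far the tab on the knob's +y side is pinched in, in m: 0 out in the teeth (locked), 0.005 fully in; the knob is free from about 0.002 if the other is in too. Spring: 10 N at the start, 16 N fully in.
- tab_b (a joint): The same for the tab on the knob's -y side.
- nose: Sprung steel face of the jaw, 34 mm wide, 22 mm tall, facing the slug; it slides along the jaw line. Origin: middle of its face in width, at bed height; y as the point bay. When the slug stops it, its spring yields 1 mm for every 4 N (a turn of 0.083 rad).
- slug_bright: Aluminium-coloured slug of the same size in the tray: leave it.
- slug_dark: Dark steel slug of the same size in the tray: leave it.
- flat_anvil: Loose dark flat anvil, 60 mm diameter, 50 mm tall with its pin: leave it.
- v_block: Loose steel V block, 40 by 40 by 34 mm: leave it.
- test_block: Steel disc, 64 mm diameter, 12 mm thick: leave it.
- brush: Brush 200 mm long, lying: leave it.
- oil_bottle: White bottle with red cap, 48 mm diameter, 110 mm tall: leave it.

How it is judged:
On the way, in this order (a step that is already met when the one before it is completed fails the run):
1. the brass slug stands upright in the bay and is let go (horizontal distance between slug_brass and bay below 0.012 m and angle between slug_brass's own z axis and vertical below 0.08 rad and z of slug_brass in the frame of bay below 0.004 m and contact force between the fingers and slug_brass below 0.3 N), for 0.2 s.
2. both release tabs are pinched in more than 3 mm (value of joint each of tab_a, tab_b above 0.003 m), for 0.1 s.
3. with both tabs in, the jaw is turned up against the slug with more than 5 N (all of step 2 and contact force between nose and slug_brass above 5 N), for 0.1 s.
At the end, for the whole second after the job is handed in: The brass slug stands upright (within 0.08 rad) on the bed within 12 mm of the bay point, the jaw holds it with 6 to 20 N, both tabs are out to within 1.5 mm, and all is at rest (horizontal distance between slug_brass and bay below 0.012 m and angle between slug_brass's own z axis and vertical below 0.08 rad and z of slug_brass in the frame of bay below 0.004 m and contact force between nose and slug_brass between 6 and 20 N and value of joint each of tab_a, tab_b below 0.0015 m and linear speed of slug_brass below 0.01 m/s and velocity of joint knob below 0.05 rad/s); the robot touches nothing.
It fails at once if the jaw presses the slug with more than 25 N (contact force between nose and slug_brass above 25 N).
It fails at once if one of the other things (slugs, flat anvil, V block, test block, brush, bottle) is moved more than 20 mm (distance of any of slug_bright, slug_dark, flat_anvil, v_block, test_block, brush, oil_bottle from where it was at the start of the episode above 0.02 m).
It also fails if it takes over 67 s, if anything falls off the work surface, if the arm or the gripper's body presses on something with over 40 N, if the wrist force passes 120 N, or if a joint passes its speed limit or range.

ROBOT

A 7-joint arm with a two-finger parallel gripper is mounted at the origin on the work surface. World frame = base frame: x ahead of the robot, y to its left, z up, the work surface at z = 0. Lengths are in m, angles in rad, forces in N, time in s.
With the tool pointing down it reaches from about 0.4 to 0.85 m from the base axis. Payload 10.4 kg.
Tool frame: the origin (TCP) lies between the finger pads, 19 mm behind the fingertips; this is the grasp point; z points along the fingers, y is the line along which they close (so a half turn about z gives the same grasp; the last joint's range is limited). The gripper opens to 85 mm and grips with 20 to 120 N. Pads are 22 mm wide; open, the fingers measure 114 mm over their backs; the gripper's body (76 mm by 85 mm) begins 54 mm behind the grasp point. The pads swing forward as they close: fully open they stand 13 mm farther back than shut.
Start: joints at [1.112, 0.332, -0.065, 1.46, 0.022, 1.35, -0.088], TCP at [0.264, -0.567, 0.25] pointing down, gripper open.
Joint ranges: [-2.6, 2.6], [-0.5, 2.12], [-1.47, 1.34], [0.16, 2.42], [-1.27, 4.41], [0.06, 2.06], [-2.6, 2.6]. Speed limits (rad/s): [2.22, 2.22, 2.79, 2.79, 3.14, 3.14, 3.14].

INTERFACE

Orientations are given as a unit quaternion [x, y, z, w].
In Python, from workcell import get_obs, camera, hand_in gives the robot as it stands. The module is installed in compiled form; this text tells all that it offers.
- The arm moves only by the tool move_arm, never from a script. Its argument "plan" is a list of rows, each an object with "delta_pos": the shift along the tool's x, y, z in a scale on which 1.0 is 0.75 m, a list of three; "turn": the turn, a rotation vector about the tool's x, y, z in shares of 180 degrees (1.0 is 180 degrees), a list of three; "fingers": the closure, from 0 (fully open) to 1 (shut). A call has 1 to 12 rows; each row is the pose to reach, as a shift and turn from the pose commanded when the call began, along the tool's axes at that moment; what a row does not reach only later rows make up. A row lasts 1/8 s, in which the tool goes at most 62.5 mm and 10.7 degrees, less where a joint would pass 70% of its speed; a pose out of reach is approached as far as the arm can. Shift and turn numbers lie between -1 and 1, and a call with a number outside is refused. A call with a gripper value outside its range is refused whole. The fingers move at their own pace and stop on an object; "force" is the grip in N (left out, the last holds). Time passes only in rows, so rows that repeat a pose let the fingers close. It gives the time, the measured TCP pose, the force, the opening and the grip force at its end, in the units of the state.
- get_obs(): the state, without advancing time (a new reading comes with each control period).
- camera(name): name is "scene" or "side" or "wrist"; returns a dict with "color" (480x640x3 uint8, red, green, blue), "range_z" (480x640 float32, m along the optical axis (not along the pixel's ray), 0 where there is no reading), "fx", "fy", "cx", "cy" (pixels), "R" (3x3) and "t" (3): a world point X has camera coordinates R X + t; the wrist camera has in their place "tool_from_camera" (4x4, takes a point from camera to tool coordinates, whose origin is the TCP and whose axes are the flange's). Camera axes: x right, y down, z forward; pixel columns grow to the right and rows downward; lengths in m; the calibration is good to about 2 mm. A picture is of the moment at which its call begins: read the wrist's pose just before it.
- hand_in(): hands the job in; it is judged then, once.
The state is a dict: "clock": time; "joint_pos": joint angles; "joint_velocities": joint speeds; "tau": joint torques, N m; "position": TCP position; "ee_rot": TCP orientation; "ft_force": force on the tool from outside, world axes, zero at the start; "torque": the same for the moment, N m; "grip_width": opening from 0.0 (shut) to 1.0 (fully open); "grasp_force": force on a finger pad.
Only numpy, scipy, OpenCV 4.12 (cv2) and the standard library are available. Lean on these libraries where they do the work, as an engineer would, in place of code of your own. Each camera call takes 0.05 s, during which the arm holds its last target. There are 200 camera calls.

## Working session

There is one attempt and no reset: what is moved stays moved. The work goes in short steps, Python scripts to look and compute and a tool call to move; the robot and the scene stay as the last step left them, time stands still between calls to the robot, and variables do not carry over. Pictures are saved under pics/ and viewed, at most 10 in all, crops included, and the job is handed in when it is done.

Besides the shell and the picture viewer there is one more tool, called after "Emit:" as name(argument=value, ...) on one line, values as JSON. move_arm: Moves the arm, as the interface text tells. Its arguments: {"type":"object","properties":{"plan":{"type":"array","items":{"type":"object","properties":{"delta_pos":{"type":"array","items":{"type":"number"}},"turn":{"type":"array","items":{"type":"number"}},"fingers":{"type":"number"}}}},"force":{"type":"number"}},"required":["plan"]}

```bash
mkdir -p pics; cat > h.py <<'E'
import numpy as np, cv2
from workcell import get_obs, camera, hand_in
from scipy.spatial.transform import Rotation as Ro
def grab(name):
    o=get_obs(); c=camera(name)
    if name=="wrist":
        T=np.eye(4);T[:3,:3]=Ro.from_quat(o["ee_rot"]).as_matrix();T[:3,3]=o["position"]
        M=T@c["tool_from_camera"]
    else:
        M=np.eye(4);M[:3,:3]=c["R"].T;M[:3,3]=-c["R"].T@c["t"]
    c["M"]=M; return c
def cloud(c):
    v,u=np.mgrid[:480,:640];z=c["range_z"]
    P=np.stack([(u-c["cx"])/c["fx"]*z,(v-c["cy"])/c["fy"]*z,z],-1)
    W=P@c["M"][:3,:3].T+c["M"][:3,3]; W[z==0]=np.nan; return W
def save(n,img): cv2.imwrite("pics/"+n,img[...,::-1])
E
python3 - <<'E'
from h import *
import pickle
o=get_obs();print({k:np.round(v,3) for k,v in o.items()})
for n in("scene","side"):
    c=grab(n);save(n+"0.png",c["color"]);pickle.dump(c,open(n+".pkl","wb"));print(n,c["M"][:3,3],c["M"][:3,2])
E
```

```text
{'clock': np.float64(0.0), 'joint_pos': array([ 1.112,  0.333, -0.065,  1.461,  0.022,  1.35 , -0.088]), 'joint_velocities': array([-0.   ,  0.001, -0.   ,  0.   ,  0.001,  0.   , -0.001]), 'tau': array([ 1.0000e-03, -6.2544e+01,  4.9000e-02, -3.9161e+01,  1.6000e-02,
        1.0000e-02,  0.0000e+00]), 'position': array([ 0.264, -0.566,  0.249]), 'ee_rot': array([ 0.976,  0.216, -0.   , -0.001]), 'ft_force': array([-0.316, -0.746,  0.916]), 'torque': array([-0.005, -0.008,  0.027]), 'grasp_force': np.float64(0.0), 'grip_width': np.float64(1.002)}
scene [1.08285299 0.16325487 0.82173842] [-0.57443947 -0.16198063 -0.80236   ]
side [0.38407161 0.78804295 0.69937991] [ 0.2048408  -0.76144948 -0.61500807]
```

View pics/scene0.png

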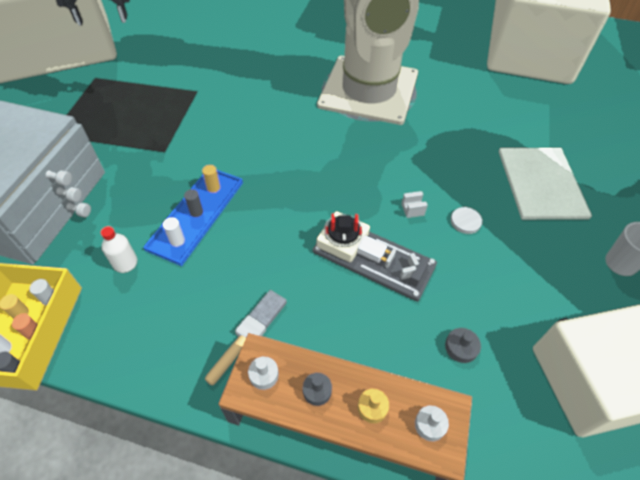

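View pics/side0.png

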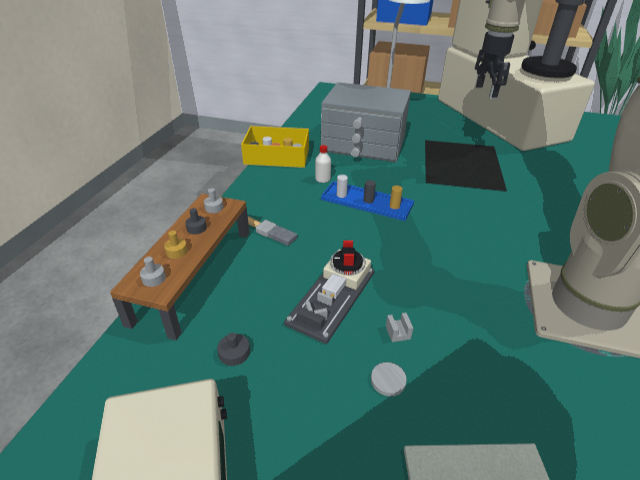

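The scene view has the brass slug at about (211,178) in the blue tray, with the clamp knob at (345,230) and the V at (410,265). In the side view the slug is at (397,197), the knob at (348,262) and the V at (318,308).

```bash
python3 - <<'E'
from h import *
import pickle
for n,box in(("scene",(196,155,228,200)),("side",(385,178,408,214))):
    c=pickle.load(open(n+".pkl","rb"));W=cloud(c);h=cv2.cvtColor(c["color"],cv2.COLOR_RGB2HSV).astype(int)
    m=np.zeros((480,640),bool);m[box[1]:box[3],box[0]:box[2]]=1
    b=m&(h[...,0]>10)&(h[...,0]<28)&(h[...,1]>110)
    P=W[b];P=P[~np.isnan(P[:,0])];zt=np.percentile(P[:,2],95);T=P[P[:,2]>zt-.006]
    print(n,"slug",len(P),zt,T.mean(0),(T.min(0)+T.max(0))/2,np.ptp(T,0),P[:,2].min())
    r=((h[...,0]<6)|(h[...,0]>174))&(h[...,1]>150)
    r[:, :300]=0
    P=W[r];P=P[~np.isnan(P[:,0])];P=P[P[:,2]>.055];P=P[P[:,2]<.11];print("red",len(P),P.mean(0),P[:,2].max())
    # plate region
    q=(W[...,2]>.008)&(W[...,2]<.1)
    kc=P.mean(0);q&=np.hypot(W[...,0]-kc[0],W[...,1]-kc[1])<.24
    nl,lab,st,ce=cv2.connectedComponentsWithStats(q.astype(np.uint8))
    for i in range(1,nl):
        if st[i,4]>60:
            Q=W[lab==i];R=cv2.minAreaRect(Q[:,:2].astype(np.float32));print(st[i,4],np.round(Q.mean(0),3),R,Q[:,2].max())
    for uv in {"scene":[(410,265),(388,262),(345,218)],"side":[(318,308),(348,250),(333,288)]}[n]: print(uv,W[uv[1],uv[0]])
E
```

```text
scene slug 271 0.06679118591296973 [ 0.45954268 -0.25837188  0.06503924] [ 0.45816627 -0.258548    0.06499478] [0.02678378 0.02627167 0.0081127 ] 0.009082420536505764
red 113 [0.52410446 0.06117659 0.07796675] 0.09494602037700073
444 [0.386 0.184 0.025] ((0.3828811049461365, 0.18424278497695923), (0.044912636280059814, 0.041321251541376114), 26.786222457885742) 0.03813872932907325
5206 [0.548 0.13  0.032] ((0.5358796119689941, 0.12910333275794983), (0.2353636920452118, 0.10225159674882889), 77.06478881835938) 0.09494602037700073
673 [ 0.71  -0.034  0.018] ((0.7098144292831421, -0.036020614206790924), (0.04060801863670349, 0.06443506479263306), 71.98490142822266) 0.02237106385531884
(410, 265) [0.54141706 0.20451315 0.01750653]
(388, 262) [0.55880122 0.1611317  0.03497853]
(345, 218) [0.51549874 0.06019701 0.08416847]
side slug 216 0.06529386030696216 [ 0.457959   -0.25470509  0.06388379] [ 0.45806103 -0.25740469  0.06271079] [0.02667847 0.03234103 0.00634755] 0.008610946170641842
red 224 [0.54495828 0.00818456 0.08490155] 0.10997935036749895
146 [ 0.515 -0.215  0.012] ((0.5163216590881348, -0.2164687216281891), (0.009904126636683941, 0.16544502973556519), 81.05359649658203) 0.017097631592480456
506 [ 0.728 -0.034  0.017] ((0.7277444005012512, -0.03868142515420914), (0.04439914971590042, 0.10261718183755875), 74.08895111083984) 0.02459019776720095
4138 [0.533 0.144 0.032] ((0.5371720790863037, 0.13412053883075714), (0.23370926082134247, 0.10049446672201157), 77.2493667602539) 0.09413460272786989
185 [0.393 0.18  0.025] ((0.38894304633140564, 0.1789502650499344), (0.04162345826625824, 0.024503085762262344), 27.360305786132812) 0.03641668888386518
(318, 308) [0.55390153 0.18130245 0.01478582]
(348, 250) [0.52181273 0.0584978  0.08201242]
(333, 288) [0.5329803  0.14064001 0.04047717]
```

```bash
python3 - <<'E'
from h import *
import pickle
c=pickle.load(open("scene.pkl","rb"));W=cloud(c)
for uv in [(211,170),(194,196),(173,226),(212,178)]: print(uv,W[uv[1],uv[0]])
c=camera("wrist");print(c["tool_from_camera"].round(4),c["fx"],c["cx"],c["cy"])
E
```

```text
(211, 170) [ 0.45865767 -0.25303503  0.06628306]
(194, 196) [ 0.53603553 -0.25699062  0.0651377 ]
(173, 226) [ 0.61943085 -0.26291109  0.06547031]
(212, 178) [ 0.46507235 -0.25112819  0.04811169]
[[ 6.000e-04 -9.600e-01 -2.801e-01  7.050e-02]
 [ 1.000e+00  5.000e-04  3.000e-04  5.000e-04]
 [-1.000e-04 -2.801e-01  9.600e-01 -1.239e-01]
 [ 0.000e+00  0.000e+00  0.000e+00  1.000e+00]] 393.54299305729774 328.4911392984512 241.8344923177377
```

The rows are not in the units I measure in: shifts go in shares of 0.75 m and turns go in shares of 180 degrees. I convert before sending: 0.306 m / 0.75 = 0.408, 0.25 m / 0.75 = 0.3333, 0.436 rad / 3.1416 = 0.1388.

Emit:
move_arm(plan=[{"delta_pos": [0.0667, -0.044, 0], "turn": [0, 0, 0.0223], "fingers": 0}, {"delta_pos": [0.1333, -0.0867, 0], "turn": [0, 0, 0.0446], "fingers": 0}, {"delta_pos": [0.2, -0.1307, 0], "turn": [0, 0, 0.07], "fingers": 0}, {"delta_pos": [0.2667, -0.1733, 0], "turn": [0, 0, 0.0923], "fingers": 0}, {"delta_pos": [0.3333, -0.216, 0.0267], "turn": [0, 0, 0.1146], "fingers": 0}, {"delta_pos": [0.408, -0.264, 0.0667], "turn": [0, 0, 0.1388], "fingers": 0}, {"delta_pos": [0.408, -0.264, 0.0667], "turn": [0, 0, 0.1388], "fingers": 0}, {"delta_pos": [0.408, -0.264, 0.0667], "turn": [0, 0, 0.1388], "fingers": 0}, {"delta_pos": [0.408, -0.264, 0.0667], "turn": [0, 0, 0.1388], "fingers": 0}])

```text
clock: 1.27
position: [0.457, -0.2598, 0.2006]
ee_rot: [1.0, -0.001, 0.0, 0.0]
ft_force: [0.2, 0.9, -1.4]
grip_width: 1.003
grasp_force: 0.0
```

```bash
python3 - <<'E'
from h import *
c=grab("wrist");save("w1.png",c["color"]);W=cloud(c);o=get_obs();print(o["clock"],o["position"],o["ee_rot"].round(4),o["joint_pos"].round(2))
h=cv2.cvtColor(c["color"],cv2.COLOR_RGB2HSV).astype(int)
b=(h[...,0]>10)&(h[...,0]<28)&(h[...,1]>110)&(np.hypot(W[...,0]-.458,W[...,1]+.258)<.04)
P=W[b];print(len(P));z=np.percentile(P[:,2],90);t=b&(W[...,2]>z-.005)
T=W[t];print(z,(T.min(0)+T.max(0))/2,np.ptp(T,0),cv2.minEnclosingCircle(T[:,:2].astype(np.float32)))
v,u=np.where(t);print(u.mean(),v.mean())
E
```

```text
1.325 [ 0.45704663 -0.25976564  0.20058719] [ 1.0e+00 -1.3e-03  3.0e-04  4.0e-04] [ 0.68  0.16 -0.28  1.78  0.05  1.21 -1.18]
1295
0.06471324409751644 [ 0.45742664 -0.25972501  0.06301659] [0.02789599 0.02753938 0.006518  ] ((0.4574483036994934, -0.2593458890914917), 0.014542067423462868)
326.59236165237724 233.4099766173032
```

View pics/w1.png

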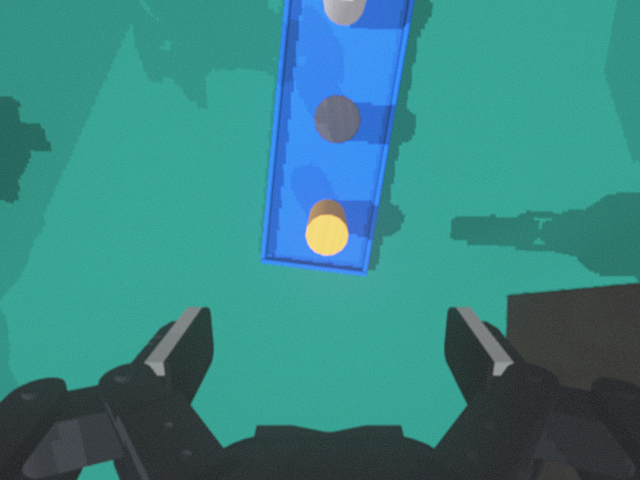

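The wrist view shows the brass slug's top at (327,233). It stands at the tray's end, centred between the open fingers, and its top is at about 64 mm.

Converted, 0.148 m / 0.75 = 0.1973, 0.0005 m / 0.75 = 0.0007.

Emit:
move_arm(plan=[{"delta_pos": [0.0007, 0, 0.0667], "fingers": 0}, {"delta_pos": [0.0007, 0, 0.1333], "fingers": 0}, {"delta_pos": [0.0007, 0, 0.1973], "fingers": 0}, {"delta_pos": [0.0007, 0, 0.1973], "fingers": 0}, {"delta_pos": [0.0007, 0, 0.1973], "fingers": 1}, {"delta_pos": [0.0007, 0, 0.1973], "fingers": 1}, {"delta_pos": [0.0007, 0, 0.1973], "fingers": 1}, {"delta_pos": [0.0007, 0, 0.1973], "fingers": 1}, {"delta_pos": [0.0007, 0, 0.1973], "fingers": 1}, {"delta_pos": [0.0007, 0, 0.1973], "fingers": 1}, {"delta_pos": [0.0007, 0, 0.1973], "fingers": 1}], force=40)

```text
validation failed for argument at $.pl...
```

Converted, 0.148 m / 0.75 = 0.1973, 0.1 m / 0.75 = 0.1333.

Emit:
move_arm(plan=[{"delta_pos": [0.0007, 0, 0.0667], "turn": [0, 0, 0], "fingers": 0}, {"delta_pos": [0.0007, 0, 0.1333], "turn": [0, 0, 0], "fingers": 0}, {"delta_pos": [0.0007, 0, 0.1973], "turn": [0, 0, 0], "fingers": 0}, {"delta_pos": [0.0007, 0, 0.1973], "turn": [0, 0, 0], "fingers": 0}, {"delta_pos": [0.0007, 0, 0.1973], "turn": [0, 0, 0], "fingers": 1}, {"delta_pos": [0.0007, 0, 0.1973], "turn": [0, 0, 0], "fingers": 1}, {"delta_pos": [0.0007, 0, 0.1973], "turn": [0, 0, 0], "fingers": 1}, {"delta_pos": [0.0007, 0, 0.1973], "turn": [0, 0, 0], "fingers": 1}, {"delta_pos": [0.0007, 0, 0.1973], "turn": [0, 0, 0], "fingers": 1}, {"delta_pos": [0.0007, 0, 0.1973], "turn": [0, 0, 0], "fingers": 1}], force=40)

```text
clock: 2.58
position: [0.459, -0.2585, 0.0535]
ee_rot: [1.0, -0.0, 0.001, 0.001]
ft_force: [-2.4, -0.1, 8.6]
grip_width: 0.338
grasp_force: 38.9
```

Converted, -0.4435 m / 0.75 = -0.5913, 0.091 m / 0.75 = 0.1213, -1.346 rad / 3.1416 = -0.4284.

Emit:
move_arm(plan=[{"delta_pos": [0, 0, -0.08], "turn": [0, 0, 0], "fingers": 1}, {"delta_pos": [0, 0, -0.16], "turn": [0, 0, 0], "fingers": 1}, {"delta_pos": [0.0133, -0.0667, -0.1867], "turn": [0, 0, -0.0477], "fingers": 1}, {"delta_pos": [0.0267, -0.1467, -0.1867], "turn": [0, 0, -0.105], "fingers": 1}, {"delta_pos": [0.0453, -0.2227, -0.1867], "turn": [0, 0, -0.1623], "fingers": 1}, {"delta_pos": [0.06, -0.296, -0.1867], "turn": [0, 0, -0.2165], "fingers": 1}, {"delta_pos": [0.0747, -0.3693, -0.1867], "turn": [0, 0, -0.2706], "fingers": 1}, {"delta_pos": [0.0907, -0.444, -0.1867], "turn": [0, 0, -0.3247], "fingers": 1}, {"delta_pos": [0.1067, -0.5173, -0.1867], "turn": [0, 0, -0.3788], "fingers": 1}, {"delta_pos": [0.1213, -0.5913, -0.1867], "turn": [0, 0, -0.4284], "fingers": 1}, {"delta_pos": [0.1213, -0.5913, -0.1867], "turn": [0, 0, -0.4284], "fingers": 1}, {"delta_pos": [0.1213, -0.5913, -0.1867], "turn": [0, 0, -0.4284], "fingers": 1}])

```text
clock: 4.08
position: [0.549, 0.1851, 0.1916]
ee_rot: [0.782, 0.623, -0.001, 0.0]
ft_force: [-0.0, -0.4, -3.0]
grip_width: 0.339
grasp_force: 41.1
```

```bash
python3 - <<'E'
from h import *
import pickle
c=grab("wrist");o=get_obs();save("w2.png",c["color"]);pickle.dump(c,open("w2.pkl","wb"));W=cloud(c);print(o["clock"],o["position"],o["ee_rot"].round(4),o["joint_pos"].round(2),o["grasp_force"])
E
```

```text
4.125 [0.54923762 0.18429063 0.19173279] [ 7.826e-01  6.225e-01 -5.000e-04  3.000e-04] [ 0.17  0.35 -0.71  1.63  0.24  1.24 -0.81] 41.09675109386444
```

View pics/w2.png

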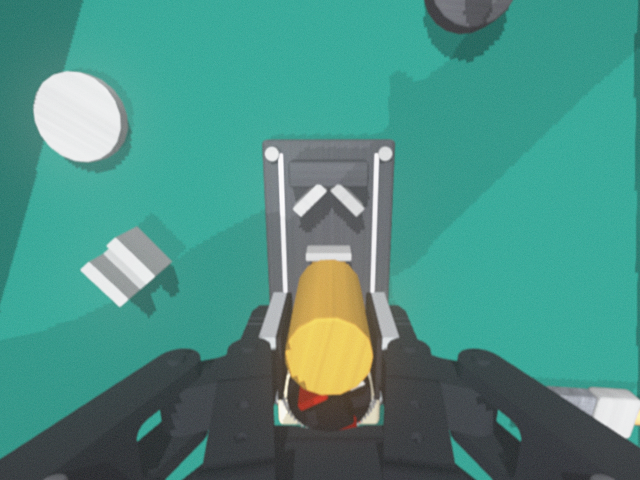

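The wrist view shows the plate's far edge from (264,140) to (394,140), the V arms at (310,200) and (347,200), and the nose top at (328,253). The held slug hangs in front.

```bash
python3 - <<'E'
from h import *
import pickle
c=pickle.load(open("w2.pkl","rb"));W=cloud(c)
def reg(u0,v0,u1,v1,z0,z1):
    Q=W[v0:v1,u0:u1].reshape(-1,3);return Q[(Q[:,2]>z0)&(Q[:,2]<z1)]
# plate left/right edges per row, far edge per column
L=[];Rr=[];F=[]
for v in range(150,285,5):
    q=np.where((W[v,230:430,2]>.007))[0]+230
    L.append(W[v,q[0]+1]);Rr.append(W[v,q[-1]-1])
for u in range(275,385,5):
    q=np.where((W[100:200,u,2]>.007))[0]+100;F.append(W[q[0]+1,u])
for n,E in(("L",L),("R",Rr),("F",F)):
    E=np.array(E);x,y,x0,y0=cv2.fitLine(E[:,:2].astype(np.float32),cv2.DIST_HUBER,0,.001,.001).ravel()
    print(n,np.degrees(np.arctan2(y,x)),x0,y0,E[:,2].mean())
a=np.radians(77.1);ey=np.array([np.cos(a),np.sin(a)]);ex=np.array([ey[1],-ey[0]])
for n,r in(("V",(285,180,370,222,.03,.05)),("nose",(300,240,358,262,.03,.05)),("bed",(300,215,355,240,.005,.025))):
    P=reg(*r);s=P[:,:2]@ey;t=P[:,:2]@ex;print(n,len(P),"y",np.percentile(s,[1,50,99]).round(4),"x",np.percentile(t,[1,50,99]).round(4),"z",np.percentile(P[:,2],[2,50,98]).round(4))
F=np.array(F);L=np.array(L);Rr=np.array(Rr)
print("F y",np.median(F[:,:2]@ey),"L x",np.median(L[:,:2]@ex),"R x",np.median(Rr[:,:2]@ex))
print("ctr scene",np.array([.5365,.1315])@ey,np.array([.5365,.1315])@ex)
for px in [(297,210),(311,190),(326,182)]: print(px,W[px[1],px[0]])
E
python3 -c "
import cv2;i=cv2.imread('pics/w2.png')[130:280,240:420];cv2.imwrite('pics/w2c.png',cv2.resize(i,None,fx=4,fy=4,interpolation=2))"
```

```text
L 77.38082 0.50070405 0.1939572 0.013120201259683193
R 77.029884 0.59579414 0.1751652 0.01343113577946962
F -12.8801775 0.5539399 0.24639855 0.01289163464265945
V 1406 y [0.3142 0.3299 0.3378] x [0.4673 0.4921 0.519 ] z [0.0338 0.0398 0.0412]
nose 482 y [0.2755 0.2825 0.2844] x [0.4769 0.4932 0.5099] z [0.031  0.0384 0.04  ]
bed 1366 y [0.2873 0.2973 0.3071] x [0.4711 0.4923 0.5137] z [0.0124 0.0138 0.0153]
F y 0.3638447380418808 L x 0.44476153266569685 R x 0.5417113859280569
ctr scene 0.24795478427602108 0.4936019904281504
(297, 210) [0.52978723 0.20316431 0.03955406]
(311, 190) [0.54294183 0.2149467  0.04019417]
(326, 182) [0.55442427 0.21793158 0.03922423]
```

View pics/w2c.png

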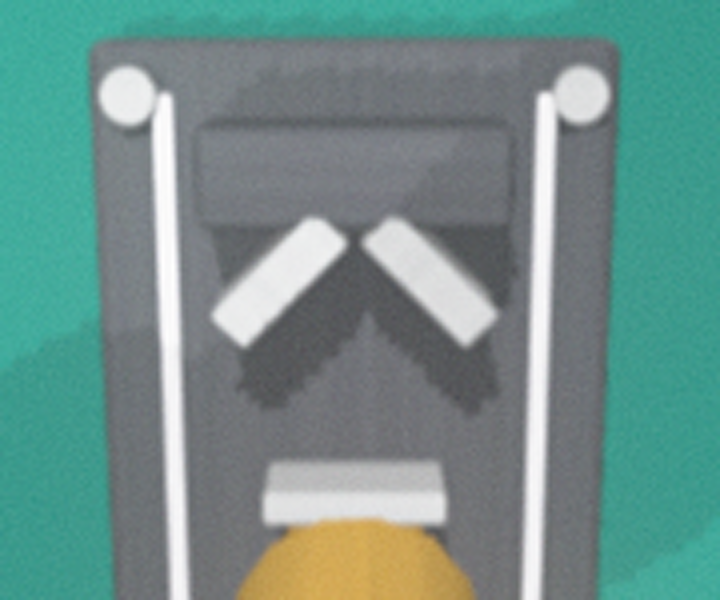

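The crop shows the V's inner faces running from (247,347) to (347,240) and from (466,347) to (364,242). The nose's top front edge is at crop row 490.

```bash
python3 - <<'E'
from h import *
import pickle
c=pickle.load(open("w2.pkl","rb"));M=c["M"]
a=np.radians(77.1);ey=np.array([np.cos(a),np.sin(a)]);ex=np.array([ey[1],-ey[0]])
def pt(x,y,z,crop=True):
    if crop:x,y=240+(x+.5)/4-.5,130+(y+.5)/4-.5
    d=M[:3,:3]@[(x-c["cx"])/c["fx"],(y-c["cy"])/c["fy"],1];p=M[:3,3]+d*(z-M[2,3])/d[2];return np.array([p[:2]@ex,p[:2]@ey])
for n,x,y,z in [("VL0",247,347,.04),("VL1",347,240,.04),("VR0",466,347,.04),("VR1",364,242,.04),("noseTop L",264,490,.04),("noseTop R",446,490,.04),("noseFaceBot",355,462,.018),("far",355,38,.014)]: print(n,pt(x,y,z).round(4))
W=cloud(c);h=cv2.cvtColor(c["color"],cv2.COLOR_RGB2HSV).astype(int)
b=(h[...,0]>10)&(h[...,0]<28)&(h[...,1]>110)&(W[...,2]>.1);b[:, :270]=0;b[:,390:]=0
P=W[b];zt=np.percentile(P[:,2],97);T=P[P[:,2]>zt-.004];print("slug top",zt,P[:,2].min());q=(T.min(0)+T.max(0))/2
print(cv2.minEnclosingCircle(T[:,:2].astype(np.float32)),q[:2]@ex,q[:2]@ey)
B=P[P[:,2]<P[:,2].min()+.02];q=(B.min(0)+B.max(0))/2;print("low",B[:,:2]@ex.T if 0 else (np.percentile(B[:,:2]@ex,[1,99]),np.percentile(B[:,:2]@ey,[99])))
t=W[b];hi=t[t[:,2]>zt-.004];print("hi x",np.percentile(hi[:,:2]@ex,[1,99]),"y",np.percentile(hi[:,:2]@ey,[1,99]))
p=get_obs()["position"][:2];print("tcp",p@ex,p@ey)
E
```

```text
VL0 [0.4741 0.3118]
VL1 [0.492 0.331]
VR0 [0.5133 0.3118]
VR1 [0.495  0.3306]
noseTop L [0.4767 0.2849]
noseTop R [0.5102 0.2849]
noseFaceBot [0.4934 0.2836]
far [0.4934 0.3645]
slug top 0.20276060772375637 0.142727420115566
((0.5483248829841614, 0.18270505964756012), 0.015488666482269764) 0.4934114360787158 0.3007226941852986
low (array([0.48051394, 0.50673959]), array([0.31540777]))
hi x [0.4798676  0.50727553] y [0.28745001 0.31502267]
tcp 0.49423261661352264 0.3022567134941762
```

Converted, 0.127 m / 0.75 = 0.1693, 0.125 m / 0.75 = 0.1667.

Emit:
move_arm(plan=[{"delta_pos": [0.004, 0, 0.0533], "turn": [0, 0, 0], "fingers": 1}, {"delta_pos": [0.004, 0, 0.1067], "turn": [0, 0, 0], "fingers": 1}, {"delta_pos": [0.004, 0, 0.14], "turn": [0, 0, 0], "fingers": 1}, {"delta_pos": [0.004, 0, 0.1587], "turn": [0, 0, 0], "fingers": 1}, {"delta_pos": [0.004, 0, 0.1667], "turn": [0, 0, 0], "fingers": 1}, {"delta_pos": [0.004, 0, 0.1667], "turn": [0, 0, 0], "fingers": 1}, {"delta_pos": [0.004, 0, 0.1693], "turn": [0, 0, 0], "fingers": 1}, {"delta_pos": [0.004, 0, 0.1693], "turn": [0, 0, 0], "fingers": 1}])

```text
clock: 5.12
position: [0.5502, 0.1885, 0.0655]
ee_rot: [0.782, 0.623, 0.0, 0.0]
ft_force: [-0.5, -0.4, -3.5]
grip_width: 0.337
grasp_force: 41.2
```

```bash
python3 - <<'E'
from h import *
import pickle
a=np.radians(77.1);ey=np.array([np.cos(a),np.sin(a)]);ex=np.array([ey[1],-ey[0]])
o=get_obs();print(o["clock"],o["position"],o["ft_force"].round(1),o["position"][:2]@ex,o["position"][:2]@ey)
c=grab("wrist");W=cloud(c);save("w3.png",c["color"]);h=cv2.cvtColor(c["color"],cv2.COLOR_RGB2HSV).astype(int)
b=(h[...,0]>10)&(h[...,0]<28)&(h[...,1]>110);b[:, :250]=0;b[:,410:]=0;b&=W[...,2]<.09
P=W[b];zt=np.percentile(P[:,2],95);print(len(P),zt,np.percentile(P[:,2],1));T=P[P[:,2]>zt-.005];print("x",np.percentile(T[:,:2]@ex,[1,99]),"y",np.percentile(T[:,:2]@ey,[1,99]))
E
```

```text
5.125 [0.55021161 0.18850573 0.06548229] [-0.5 -0.4 -3.5] 0.49424099796343934 0.3065828795813701
9197 0.07646579672341214 0.021485338542602494
x [0.48033149 0.50767992] y [0.29108602 0.31870617]
```

View pics/w3.png

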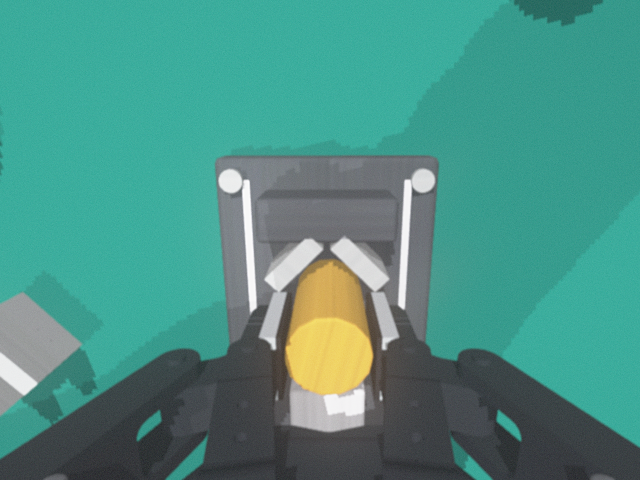

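The slug is upright, centred between the V arms in front of the nose, and about 2 mm above the bed. I'll lower it the rest of the way and release.

Converted, 0.0025 m / 0.75 = 0.0033, -0.001 m / 0.75 = -0.0013.

Emit:
move_arm(plan=[{"delta_pos": [-0.0013, 0, 0.002], "turn": [0, 0, 0], "fingers": 1}, {"delta_pos": [-0.0013, 0, 0.0033], "turn": [0, 0, 0], "fingers": 1}, {"delta_pos": [-0.0013, 0, 0.0033], "turn": [0, 0, 0], "fingers": 1}, {"delta_pos": [-0.0013, 0, 0.0033], "turn": [0, 0, 0], "fingers": 1}])

```text
clock: 5.68
position: [0.55, 0.1876, 0.0636]
ee_rot: [0.782, 0.623, 0.0, 0.0]
ft_force: [-4.0, -1.6, 7.8]
grip_width: 0.334
grasp_force: 42.4
```

Converted, -0.138 m / 0.75 = -0.184, -0.133 m / 0.75 = -0.1773.

Emit:
move_arm(plan=[{"delta_pos": [-0.0013, 0, 0.0033], "turn": [0, 0, 0], "fingers": 0}, {"delta_pos": [-0.0013, 0, 0.0033], "turn": [0, 0, 0], "fingers": 0}, {"delta_pos": [-0.0013, 0, 0.0033], "turn": [0, 0, 0], "fingers": 0}, {"delta_pos": [-0.0013, 0, 0.0033], "turn": [0, 0, 0], "fingers": 0}, {"delta_pos": [-0.0013, 0, -0.04], "turn": [0, 0, 0], "fingers": 0}, {"delta_pos": [-0.0013, 0, -0.1067], "turn": [0, 0, 0], "fingers": 0}, {"delta_pos": [-0.0667, 0, -0.1733], "turn": [0, 0, 0], "fingers": 0}, {"delta_pos": [-0.1333, 0, -0.184], "turn": [0, 0, 0], "fingers": 0}, {"delta_pos": [-0.1773, 0, -0.184], "turn": [0, 0, 0], "fingers": 0}, {"delta_pos": [-0.1773, 0, -0.184], "turn": [0, 0, 0], "fingers": 0}, {"delta_pos": [-0.1773, 0, -0.184], "turn": [0, 0, 0], "fingers": 0}])

```text
clock: 7.05
position: [0.5201, 0.0587, 0.2006]
ee_rot: [0.782, 0.624, 0.0, -0.0]
ft_force: [-0.1, 0.9, -0.4]
grip_width: 1.002
grasp_force: 0.0
```

```bash
python3 - <<'E'
from h import *
import pickle
a=np.radians(77.1);ey=np.array([np.cos(a),np.sin(a)]);ex=np.array([ey[1],-ey[0]])
c=grab("wrist");o=get_obs();W=cloud(c);pickle.dump(c,open("w4.pkl","wb"));save("w4.png",c["color"]);print(o["clock"],o["position"],o["ee_rot"].round(4),o["joint_pos"].round(2),"tcp",o["position"][:2]@ex,o["position"][:2]@ey)
h=cv2.cvtColor(c["color"],cv2.COLOR_RGB2HSV).astype(int)
b=((h[...,0]<6)|(h[...,0]>174))&(h[...,1]>150)&(W[...,2]>.05)&(W[...,2]<.11)
n,lab,st,ce=cv2.connectedComponentsWithStats(b.astype(np.uint8))
for i in range(1,n):
    if st[i,4]>40:
        P=W[lab==i];zt=np.percentile(P[:,2],97);T=P[P[:,2]>zt-.004];r=cv2.minAreaRect(T[:,:2].astype(np.float32));print(st[i],ce[i],zt,r,np.array(r[0])@ex,np.array(r[0])@ey)
b=(h[...,0]>10)&(h[...,0]<28)&(h[...,1]>110)&(W[...,2]<.09)&(np.hypot(W[...,0]-.549,W[...,1]-.185)<.03)
P=W[b];T=P[P[:,2]>.068];print(len(T),P[:,2].max(),"x",np.percentile(T[:,:2]@ex,[1,99]),"y",np.percentile(T[:,:2]@ey,[1,99]))
E
```

```text
7.1 [0.52004182 0.05919877 0.20048099] [ 7.815e-01  6.239e-01  2.000e-04 -2.000e-04] [ 0.42  0.21 -0.68  1.77  0.14  1.22 -0.53] tcp 0.4937004560108005 0.17380405683092603
[294 177  24  17 111] [305.20720721 185.73873874] 0.05272839833922977 ((0.5110282301902771, 0.09336455166339874), (0.016815006732940674, 0.0049165477976202965), 13.39155387878418) 0.47728684093553686 0.20509525354939312
[294 194  33  28 498] [310.5060241 207.3373494] 0.09182093639831185 ((0.5138354301452637, 0.08247684687376022), (0.021826783195137978, 0.005965300835669041), 15.79694938659668) 0.4824538718733729 0.1951090491422603
[330 251  32  32 627] [344.80382775 267.01594896] 0.09160814209747223 ((0.5262556672096252, 0.03843703493475914), (0.021449530497193336, 0.005922116804867983), 16.667695999145508) 0.5043925301108505 0.154953568830145
2084 0.07622184369682478 x [0.48019562 0.50794448] y [0.28860505 0.31226548]
```

View pics/w4.png

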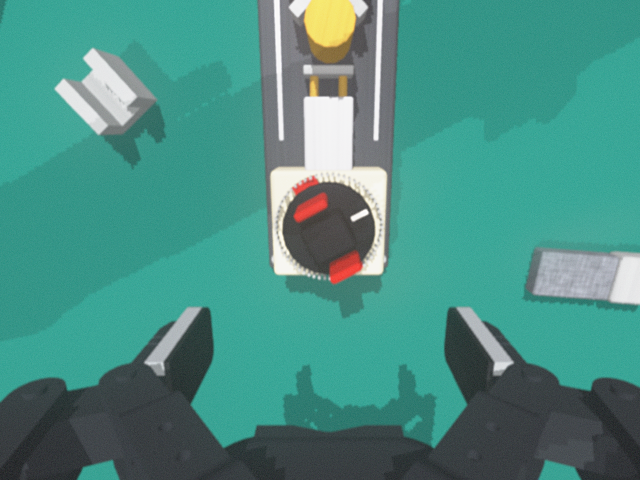

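The wrist view shows the slug standing alone between the nose and the V at (330,25). The tabs are at (310,207) and (345,267), so their axis runs at about 106° in the world frame, centred at (0.520, 0.0605).

Converted, 0.08 m / 0.75 = 0.1067, 0.07 m / 0.75 = 0.0933, -2.073 rad / 3.1416 = -0.6599.

Emit:
move_arm(plan=[{"delta_pos": [0.0013, 0, 0], "turn": [0, 0, -0.0541], "fingers": 0}, {"delta_pos": [0.0013, 0, 0.0267], "turn": [0, 0, -0.1114], "fingers": 0}, {"delta_pos": [0.0013, 0, 0.0533], "turn": [0, 0, -0.1687], "fingers": 0}, {"delta_pos": [0.0013, 0, 0.08], "turn": [0, 0, -0.226], "fingers": 0}, {"delta_pos": [0.0013, 0, 0.0933], "turn": [0, 0, -0.2833], "fingers": 0}, {"delta_pos": [0.0013, 0, 0.1067], "turn": [0, 0, -0.3406], "fingers": 0}, {"delta_pos": [0.0013, 0, 0.1067], "turn": [0, 0, -0.3979], "fingers": 0}, {"delta_pos": [0.0013, 0, 0.1067], "turn": [0, 0, -0.4552], "fingers": 0}, {"delta_pos": [0.0013, 0, 0.1067], "turn": [0, 0, -0.5093], "fingers": 0}, {"delta_pos": [0.0013, 0, 0.1067], "turn": [0, 0, -0.5634], "fingers": 0}, {"delta_pos": [0.0013, 0, 0.1067], "turn": [0, 0, -0.6143], "fingers": 0}, {"delta_pos": [0.0013, 0, 0.1067], "turn": [0, 0, -0.6599], "fingers": 0}])

```text
clock: 8.6
position: [0.5203, 0.0605, 0.1205]
ee_rot: [-0.142, 0.99, 0.001, 0.0]
ft_force: [0.4, 0.4, 1.0]
grip_width: 1.0
grasp_force: 0.0
```

```bash
python3 - <<'E'
from h import *
c=grab("wrist");o=get_obs();W=cloud(c);print(o["clock"],o["position"],o["ee_rot"].round(4),o["joint_pos"].round(2))
R=Ro.from_quat(o["ee_rot"]).as_matrix();print("toolx ang",np.degrees(np.arctan2(R[1,0],R[0,0])))
h=cv2.cvtColor(c["color"],cv2.COLOR_RGB2HSV).astype(int)
b=((h[...,0]<6)|(h[...,0]>174))&(h[...,1]>150)&(W[...,2]>.07)&(W[...,2]<.11)
n,lab,st,ce=cv2.connectedComponentsWithStats(b.astype(np.uint8));Q=[]
for i in range(1,n):
    if st[i,4]>40:
        P=W[lab==i];zt=np.percentile(P[:,2],97);T=P[P[:,2]>zt-.004];r=cv2.minAreaRect(T[:,:2].astype(np.float32));print(st[i],zt,r);Q.append(r[0])
Q=np.array(Q);m=Q.mean(0);d=Q[1]-Q[0];print(m,np.degrees(np.arctan2(d[1],d[0])),np.linalg.norm(d),"tool-frame offset",R.T@np.r_[m-o["position"][:2],0])
E
```

```text
8.65 [0.52032538 0.06037376 0.12041044] [-1.449e-01  9.894e-01  5.000e-04  0.000e+00] [ 0.64  0.39 -0.98  1.84  0.36  1.1   1.38]
toolx ang -163.33382402437977
[268 260  20  63 947] 0.09170189970664855 ((0.5256786346435547, 0.03800041601061821), (0.02223099023103714, 0.006242235656827688), 17.50588035583496)
[378 310   9  13  58] 0.09187708453192811 ((0.5198429822921753, 0.08380503952503204), (0.006025165319442749, 0.003491027280688286), 20.524658203125)
[0.52276081 0.06090273] 97.26054685629688 0.04617486733779917 tool-frame offset [-2.48482819e-03 -1.91727248e-04  2.14759005e-07]
```

Converted, 0.036 m / 0.75 = 0.048, 0.02 m / 0.75 = 0.0267, 0.01 rad / 3.1416 = 0.0032.

Emit:
move_arm(plan=[{"delta_pos": [0, 0, 0.0267], "turn": [0, 0, 0.0032], "fingers": 0}, {"delta_pos": [0, 0, 0.048], "turn": [0, 0, 0.0032], "fingers": 0}, {"delta_pos": [0, 0, 0.048], "turn": [0, 0, 0.0032], "fingers": 0}, {"delta_pos": [0, 0, 0.048], "turn": [0, 0, 0.0032], "fingers": 1}, {"delta_pos": [0, 0, 0.048], "turn": [0, 0, 0.0032], "fingers": 1}, {"delta_pos": [0, 0, 0.048], "turn": [0, 0, 0.0032], "fingers": 1}, {"delta_pos": [0, 0, 0.048], "turn": [0, 0, 0.0032], "fingers": 1}, {"delta_pos": [0, 0, 0.048], "turn": [0, 0, 0.0032], "fingers": 1}, {"delta_pos": [0, 0, 0.048], "turn": [0, 0, 0.0032], "fingers": 1}, {"delta_pos": [0, 0, 0.048], "turn": [0, 0, 0.0032], "fingers": 1}], force=40)

```text
clock: 9.9
position: [0.5207, 0.0607, 0.0867]
ee_rot: [-0.134, 0.991, 0.0, 0.001]
ft_force: [-8.6, 2.7, 20.7]
grip_width: 0.464
grasp_force: 38.2
```

```bash
cat > s.py <<'E'
from h import *
for i in range(1):
    o=get_obs();R=Ro.from_quat(o["ee_rot"]).as_matrix();print(o["clock"],o["position"].round(4),"F",o["ft_force"].round(2),"M",o["torque"].round(3),"tooly deg",np.degrees(np.arctan2(R[1,1],R[0,1])).round(2),"w",o["grip_width"]*85,o["grasp_force"],o["joint_pos"].round(2))
E
python3 s.py
```

```text
9.9 [0.5207 0.0607 0.0867] F [-8.63  2.73 20.66] M [ 0.865  1.888 -0.058] tooly deg 105.37 w 39.45646281037413 38.244797587394714 [ 0.6   0.44 -0.95  1.87  0.41  1.04  1.33]
```

Converted, -0.002 m / 0.75 = -0.0027, 0.4 rad / 3.1416 = 0.1273.

Emit:
move_arm(plan=[{"delta_pos": [0, 0, -0.0027], "turn": [0, 0, 0], "fingers": 1}, {"delta_pos": [0, 0, -0.0027], "turn": [0, 0, 0.0255], "fingers": 1}, {"delta_pos": [0, 0, -0.0027], "turn": [0, 0, 0.0509], "fingers": 1}, {"delta_pos": [0, 0, -0.0027], "turn": [0, 0, 0.0764], "fingers": 1}, {"delta_pos": [0, 0, -0.0027], "turn": [0, 0, 0.1019], "fingers": 1}, {"delta_pos": [0, 0, -0.0027], "turn": [0, 0, 0.1273], "fingers": 1}, {"delta_pos": [0, 0, -0.0027], "turn": [0, 0, 0.1273], "fingers": 1}, {"delta_pos": [0, 0, -0.0027], "turn": [0, 0, 0.1273], "fingers": 1}])

```text
clock: 10.9
position: [0.5205, 0.0606, 0.0873]
ee_rot: [0.066, 0.998, 0.001, 0.001]
ft_force: [-0.9, 5.7, -0.0]
grip_width: 0.454
grasp_force: 44.8
```

```bash
cat > s.py <<'E'
from h import *
S=[]
for i in range(5):
    o=get_obs();R=Ro.from_quat(o["ee_rot"]).as_matrix();p=o["position"]
    S.append(np.r_[p,o["ft_force"],o["torque"],np.degrees(np.arctan2(R[1,1],R[0,1])),o["grip_width"]*85,o["grasp_force"]])
    c=camera("side")
S=np.array(S);m=S.mean(0);print(o["clock"],"p",m[:3].round(4),"F",m[3:6].round(2),"M",m[6:9].round(3),"std",S[:,8].std().round(3),"ty",m[9].round(2),"w",m[10].round(2),m[11].round(1),o["joint_pos"].round(2))
# wrench moved to the tool axis is about TCP already or the flange: both on the vertical tool axis
M=np.eye(4);M[:3,:3]=c["R"].T;M[:3,3]=-c["R"].T@c["t"];c["M"]=M;W=cloud(c)
a=np.radians(77.1);ey=np.array([np.cos(a),np.sin(a)]);ex=np.array([ey[1],-ey[0]])
x=W[...,:2]@ex-.4934;y=W[...,:2]@ey
q=(abs(x)<.012)&(y>.24)&(y<.34)&(W[...,2]>.03)&(W[...,2]<.045);h=cv2.cvtColor(c["color"],cv2.COLOR_RGB2HSV).astype(int)
s=(h[...,0]>10)&(h[...,0]<28)&(h[...,1]>110)&(abs(x)<.025)&(y>.27)&(y<.34)&(W[...,2]>.065)
print("slug top y",np.percentile(y[s],[2,98]).round(4),s.sum(), "x",np.percentile(x[s],[2,98]).round(4))
cv2.imwrite("pics/side_%d.png"%(o["clock"]*100),cv2.resize(c["color"][230:350,270:390,::-1],None,fx=4,fy=4,interpolation=2))
E
python3 s.py
```

```text
11.1 p [0.5205 0.0606 0.0873] F [-0.58  5.71  0.41] M [1.202 0.09  0.023] std 0.029 ty 82.46 w 38.65 44.8 [ 0.55  0.41 -0.87  1.87  0.36  1.03  0.96]
slug top y [0.2929 0.3199] 167 x [-0.0132  0.0138]
```

Converted, 0.32 rad / 3.1416 = 0.1019.

Emit:
move_arm(plan=[{"delta_pos": [0, 0, 0], "turn": [0, 0, 0.0255], "fingers": 1}, {"delta_pos": [0, 0, 0], "turn": [0, 0, 0.0509], "fingers": 1}, {"delta_pos": [0, 0, 0], "turn": [0, 0, 0.0764], "fingers": 1}, {"delta_pos": [0, 0, 0], "turn": [0, 0, 0.1019], "fingers": 1}, {"delta_pos": [0, 0, 0], "turn": [0, 0, 0.1019], "fingers": 1}, {"delta_pos": [0, 0, 0], "turn": [0, 0, 0.1019], "fingers": 1}, {"delta_pos": [0, 0, 0], "turn": [0, 0, 0.1019], "fingers": 1}])

```text
clock: 12.02
position: [0.5206, 0.0605, 0.0873]
ee_rot: [0.224, 0.975, 0.001, 0.0]
ft_force: [-1.5, 5.2, 1.0]
grip_width: 0.455
grasp_force: 44.8
```

```bash
python3 s.py
```

```text
12.225 p [0.5205 0.0605 0.0872] F [-0.6   5.32  1.17] M [1.123 0.07  0.018] std 0.019 ty 64.12 w 38.7 44.8 [ 0.5   0.39 -0.81  1.87  0.33  1.02  0.67]
slug top y [0.2972 0.3236] 167 x [-0.0129  0.0134]
```

Converted, 0.12 rad / 3.1416 = 0.0382.

Emit:
move_arm(plan=[{"delta_pos": [0, 0, 0], "turn": [0, 0, 0.0191], "fingers": 1}, {"delta_pos": [0, 0, 0], "turn": [0, 0, 0.0382], "fingers": 1}, {"delta_pos": [0, 0, 0], "turn": [0, 0, 0.0382], "fingers": 1}, {"delta_pos": [0, 0, 0], "turn": [0, 0, 0.0382], "fingers": 1}])

```text
clock: 12.78
position: [0.5206, 0.0605, 0.0873]
ee_rot: [0.282, 0.959, 0.001, 0.0]
ft_force: [-0.7, 5.1, 1.8]
grip_width: 0.452
grasp_force: 44.8
```

```bash
python3 s.py
```

```text
12.975 p [0.5205 0.0605 0.0872] F [-0.65  5.3   1.01] M [1.107 0.091 0.023] std 0.017 ty 57.25 w 38.64 44.8 [ 0.48  0.38 -0.79  1.87  0.31  1.02  0.56]
slug top y [0.2973 0.3251] 162 x [-0.0132  0.0139]
```

Converted, 0.08 rad / 3.1416 = 0.0255.

Emit:
move_arm(plan=[{"delta_pos": [0, 0, 0], "turn": [0, 0, 0.0159], "fingers": 1}, {"delta_pos": [0, 0, 0], "turn": [0, 0, 0.0255], "fingers": 1}, {"delta_pos": [0, 0, 0], "turn": [0, 0, 0.0255], "fingers": 1}, {"delta_pos": [0, 0, 0], "turn": [0, 0, 0.0255], "fingers": 1}])

```text
clock: 13.52
position: [0.5205, 0.0605, 0.0872]
ee_rot: [0.32, 0.947, 0.001, 0.0]
ft_force: [-1.4, 5.1, 0.4]
grip_width: 0.455
grasp_force: 44.8
```

```bash
python3 s.py
```

```text
13.725 p [0.5205 0.0605 0.0872] F [-0.48  5.12  1.08] M [1.113 0.11  0.053] std 0.031 ty 52.66 w 38.74 44.9 [ 0.47  0.37 -0.78  1.87  0.31  1.01  0.48]
slug top y [0.2983 0.3267] 166 x [-0.0121  0.0135]
```

Converted, 0.08 rad / 3.1416 = 0.0255.

Emit:
move_arm(plan=[{"delta_pos": [0, 0, 0], "turn": [0, 0, 0.0127], "fingers": 1}, {"delta_pos": [0, 0, 0], "turn": [0, 0, 0.0255], "fingers": 1}, {"delta_pos": [0, 0, 0], "turn": [0, 0, 0.0255], "fingers": 1}, {"delta_pos": [0, 0, 0], "turn": [0, 0, 0.0255], "fingers": 1}])

```text
clock: 14.28
position: [0.5205, 0.0605, 0.0872]
ee_rot: [0.358, 0.934, 0.001, 0.0]
ft_force: [-0.4, 5.1, 1.6]
grip_width: 0.457
grasp_force: 44.9
```

```bash
sed -i 's/range(5)/range(10)/' s.py; python3 s.py
```

```text
14.725 p [0.5205 0.0605 0.0872] F [-0.71  5.51  0.98] M [1.084 0.122 0.049] std 0.032 ty 48.08 w 38.78 44.9 [ 0.46  0.37 -0.76  1.87  0.3   1.01  0.41]
slug top y [0.2997 0.3265] 163 x [-0.013  0.014]
```

Converted, 0.06 rad / 3.1416 = 0.0191.

Emit:
move_arm(plan=[{"delta_pos": [0, 0, 0], "turn": [0, 0, 0.0095], "fingers": 1}, {"delta_pos": [0, 0, 0], "turn": [0, 0, 0.0191], "fingers": 1}, {"delta_pos": [0, 0, 0], "turn": [0, 0, 0.0191], "fingers": 1}, {"delta_pos": [0, 0, 0], "turn": [0, 0, 0.0191], "fingers": 1}])

```text
clock: 15.28
position: [0.5205, 0.0605, 0.0872]
ee_rot: [0.386, 0.923, 0.001, 0.0]
ft_force: [-0.3, 5.5, 1.3]
grip_width: 0.456
grasp_force: 44.9
```

```bash
python3 s.py
```

```text
15.725 p [0.5205 0.0605 0.0872] F [-1.07  5.06  0.98] M [1.078 0.132 0.089] std 0.022 ty 44.65 w 38.68 44.9 [ 0.45  0.37 -0.75  1.87  0.29  1.01  0.35]
slug top y [0.2987 0.3258] 165 x [-0.0135  0.0137]
```

Converted, 0.12 rad / 3.1416 = 0.0382.

Emit:
move_arm(plan=[{"delta_pos": [0, 0, 0], "turn": [0, 0, 0.0159], "fingers": 1}, {"delta_pos": [0, 0, 0], "turn": [0, 0, 0.0318], "fingers": 1}, {"delta_pos": [0, 0, 0], "turn": [0, 0, 0.0382], "fingers": 1}, {"delta_pos": [0, 0, 0], "turn": [0, 0, 0.0382], "fingers": 1}, {"delta_pos": [0, 0, 0], "turn": [0, 0, 0.0382], "fingers": 1}])

```text
clock: 16.4
position: [0.5205, 0.0605, 0.0872]
ee_rot: [0.44, 0.898, 0.001, 0.0]
ft_force: [-0.5, 6.1, 0.3]
grip_width: 0.457
grasp_force: 44.9
```

```bash
sed -i 's/range(10)/range(16)/' s.py; python3 s.py
```

```text
17.15 p [0.5205 0.0605 0.0872] F [-0.74  5.09  0.98] M [1.04  0.144 0.138] std 0.035 ty 37.78 w 38.8 44.9 [ 0.43  0.36 -0.73  1.88  0.28  1.01  0.24]
slug top y [0.2995 0.3264] 165 x [-0.0128  0.0138]
```

Converted, -0.114 m / 0.75 = -0.152, -0.03 m / 0.75 = -0.04, 0.03 rad / 3.1416 = 0.0095.

Emit:
move_arm(plan=[{"delta_pos": [0, 0, 0], "turn": [0, 0, 0.0095], "fingers": 1}, {"delta_pos": [0, 0, 0], "turn": [0, 0, 0.0095], "fingers": 1}, {"delta_pos": [0, 0, 0], "turn": [0, 0, 0.0095], "fingers": 1}, {"delta_pos": [0, 0, 0], "turn": [0, 0, 0.0095], "fingers": 0}, {"delta_pos": [0, 0, 0], "turn": [0, 0, 0.0095], "fingers": 0}, {"delta_pos": [0, 0, 0], "turn": [0, 0, 0.0095], "fingers": 0}, {"delta_pos": [0, 0, 0], "turn": [0, 0, 0.0095], "fingers": 0}, {"delta_pos": [0, 0, 0], "turn": [0, 0, 0.0095], "fingers": 0}, {"delta_pos": [0, 0, -0.04], "turn": [0, 0, 0.0095], "fingers": 0}, {"delta_pos": [0, 0, -0.1067], "turn": [0, 0, 0.0095], "fingers": 0}, {"delta_pos": [0, 0, -0.152], "turn": [0, 0, 0.0095], "fingers": 0}, {"delta_pos": [0, 0, -0.152], "turn": [0, 0, 0.0095], "fingers": 0}])

```text
clock: 18.7
position: [0.5216, 0.0591, 0.2031]
ee_rot: [0.454, 0.891, 0.001, 0.002]
ft_force: [0.9, -1.2, -0.5]
grip_width: 0.997
grasp_force: 0.0
```

```bash
python3 - <<'E'
from h import *
c=grab("wrist");o=get_obs();W=cloud(c);print(o["clock"],o["position"])
h=cv2.cvtColor(c["color"],cv2.COLOR_RGB2HSV).astype(int)
b=((h[...,0]<6)|(h[...,0]>174))&(h[...,1]>150)&(W[...,2]>.07)&(W[...,2]<.11)
n,lab,st,ce=cv2.connectedComponentsWithStats(b.astype(np.uint8));Q=[]
for i in range(1,n):
    if st[i,4]>100:
        P=W[lab==i];zt=np.percentile(P[:,2],97);T=P[P[:,2]>zt-.004];r=cv2.minAreaRect(T[:,:2].astype(np.float32));print(st[i],zt,r);Q.append(r[0])
Q=np.array(Q);d=Q[0]-Q[1];print(Q.mean(0),np.degrees(np.arctan2(d[1],d[0])),np.linalg.norm(d))
save("w5.png",c["color"])
E
```

```text
18.75 [0.52072909 0.05880905 0.20129158]
[358 214  11  40 364] 0.09187108247874014 ((0.5366135239601135, 0.07523848861455917), (0.005658221896737814, 0.020755629986524582), 37.8261604309082)
[286 220  14  40 427] 0.09165504786794286 ((0.5020908117294312, 0.045630425214767456), (0.0059934137389063835, 0.021053994074463844), 40.252227783203125)
[0.51935217 0.06043446] 40.61771519455777 0.045480271305793595
```

View pics/w5.png

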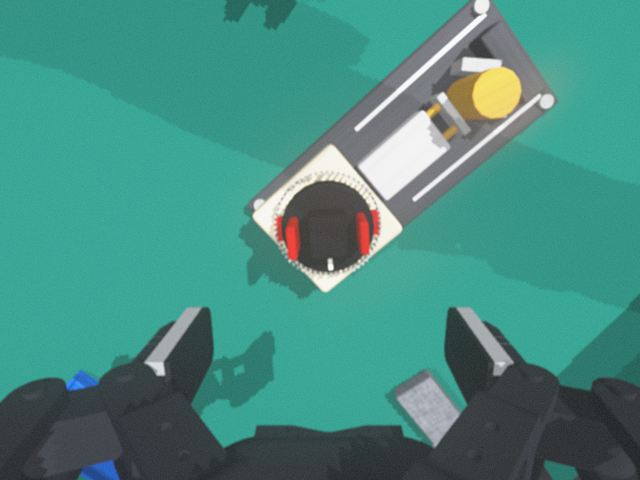

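The wrist view shows both tabs out again at (292,238) and (365,232), 45.5 mm between centres, the same as at the start. The slug stands at (497,93), held between the nose and the V. By the knob angle the force is about 10 N, and I measured 11 to 12 N before locking, which can shift it by at most 4 N.

```bash
python3 -c "
from workcell import hand_in
print(hand_in())"
```

```text
the job is handed in; nothing more can be done
None
```

The job is handed in, result not reported: the brass slug stands clamped in the V at an estimated 9–12 N, with both tabs sprung back out and locked and the arm clear of everything.

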